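# Hang the key-blank bin back on its screw

## Task

Pick up the empty yellow parts bin by the tab on its front and hang it back in its place on the teal board, marked by a painted outline: feel for the screw head with the keyhole in the bin's back plate, put the keyhole over the head, and, still holding the bin, slide it down until the screw is fully home in the slot before letting go. Be gentle: the screw only sits in a wall plug and the board is thin, so never lean hard on either, and leave the other things on the bench where they are.

Things in the scene. Friction and masses are not known exactly. Their poses are not given: they have to be found in the camera images.
- bin_grip (a point): Centre of the grip tab at the top of the yellow bin's front wall. The tab is 10 mm thick (along the bin's x) and 44 mm wide (y), from 20 mm below this point to 12 mm above it. The point lies 49.5 mm before (-x) the bin's origin and 65 mm above its underside. Axes as the bin's.
- bin_slot (a point): Closed upper end of the keyhole's slot, on the rear face of the yellow bin's back plate: where the screw's axis is when the bin hangs fully home. It lies 97 mm behind (+x) and 29 mm above bin_grip. The slot is 6.5 mm wide; the keyhole's round opening, 13 mm across, is centred 18 mm straight below this point. Axes as the bin's.
- mark (a point): Centre of a pencil cross on the board's front face, 225 mm above the bench. Axes: x into the board, square to its face (the bin's x must point the same way), y along the board, z up. The screw was driven by eye near the cross: its axis is up to 8 mm to either side of it and up to 5.5 mm above or below. White lines show the outline of the bin as it hangs with its slot at the cross.
- board: Teal board, fixed, upright, 440 wide, 250 high; origin 225 mm below and 9 mm behind the cross, axes as mark. Its steel screw: head 10 mm across, 3.5 thick, front 9 mm out from the face; shank 5 mm across. Over 35 N on board or screw does damage. A like blue bin hangs 45 mm from the outline on the -y side; key hooks, 36 mm out, from 100 mm off the cross on the +y side.
- bin: Empty yellow plastic parts bin, loose, 0.18-0.36 kg: 95 mm deep (x), 100 wide (y), 65 high, open on top, walls 3 mm. Its back plate (+x side, 3 mm thick) rises to 106 mm and has a keyhole. Origin: centre of the underside. x from front to back plate, y to its left, z up.
- cylinder: Brass door-lock cylinder lying on the bench, 60 mm long (x), 17 mm high: leave alone. Origin under it.
- padlock: Brass padlock lying flat, 75 x 46 x 22 mm: leave alone. Origin under its body.
- oil: White oil bottle with red cap, 42 mm across, 140 mm high: leave alone. Origin at the underside.
- degreaser: Clear bottle with green cap, 60 mm across, 170 mm high: leave alone. Origin at the underside.
- grease: Flat yellow grease tin, 84 mm across, 32 mm high: leave alone. Origin at the underside.
- driver: Green screwdriver lying along its x, 190 mm long: leave alone. Origin under it.
- doorknob: Brass door knob on a square rose, 52 mm across, 58 mm high: leave alone. Origin at the underside.
Mind the look-alikes: they are no part of the job. There is more than one size of the bin; the one meant has the size given above.

How it is judged (in metres and radians):
On the way, in this order (a step that is already met when the one before it is completed fails the run):
1. the keyhole's round opening is over the screw head: the bin's back plate lies against the board (within 4 mm), with the slot's end still 9 to 28 mm above the cross and within 10.5 mm of it sideways (x of bin_slot in the frame of mark above -0.004 m and z of bin_slot in the frame of mark between 0.009 and 0.028 m and y of bin_slot in the frame of mark between -0.0105 and 0.0105 m), for 0.1 s.
2. the bin has been slid down home (slot's end less than 7 mm above the cross, back plate within 4 mm of the board) and is still held in the gripper (x of bin_slot in the frame of mark above -0.004 m and z of bin_slot in the frame of mark between -0.008 and 0.007 m and contact force between the fingers and bin above 2 N), for 0.1 s.
At the end, for the whole second after the job is handed in: The bin hangs at rest on its screw: back plate within 4 mm of the board's face, slot end at the screw (no more than 7 mm above, 8 mm below or 10.5 mm beside the cross, which allows for the screw's own offset), upright within 0.12 rad, let go (x of bin_slot in the frame of mark above -0.004 m and z of bin_slot in the frame of mark between -0.008 and 0.007 m and y of bin_slot in the frame of mark between -0.0105 and 0.0105 m and angle between bin's own z axis and vertical below 0.12 rad and linear speed of bin below 0.02 m/s); the robot touches nothing.
It fails at once if the bin, the arm or the fingers press on the board or its screw with more than 35 N (contact force between any of bin, the arm, the fingers and board above 35 N).
It fails at once if another thing on the bench is moved more than 20 mm (distance of any of cylinder, padlock, oil, degreaser, grease, driver, doorknob from where it was at the start of the episode above 0.02 m).
It also fails if it takes over 72 s, if anything falls off the work surface, if the arm or the gripper's body presses on something with over 40 N, if the wrist force passes 120 N, or if a joint passes its speed limit or range.

## Robot

A 6-joint arm with a two-finger parallel gripper is mounted at the origin on the work surface. World frame = base frame: x ahead of the robot, y to its left, z up, the work surface at z = 0. Lengths are in m, angles in degrees, forces in N, time in s.
With the tool pointing down it reaches from about 0.4 to 0.925 m from the base axis. Payload 3.4 kg.
Tool frame: the origin (TCP) lies on the centre line of the jaws, within the pads' length; the fingertips stand 8 mm ahead of it and the grasp point (between the pads) lies 11 mm behind it; x points along the fingers, z is the direction in which the jaws open and shut, and the axes are right-handed (so a half turn about x gives the same grasp; the last joint's range is limited). The gripper opens to 85 mm and grips with 20 to 120 N. Pads are 22 mm wide; open, the fingers measure 114 mm over their backs; the gripper's body (76 mm by 85 mm) begins 54 mm behind the grasp point. The pads swing forward as they close: fully open they stand 13 mm farther back than shut.
Start: joints at [72.393, 17.578, 86.31, -0, 76.112, -4.211], TCP at [0.133, 0.559, 0.239] pointing down, gripper open.
Joint ranges: [-179.03, 179.03], [-60, 130.46], [8.19, 133.38], [-81.62, 261.62], [5.75, 156.47], [-153.77, 153.77]. Speed limits (degrees/s): [147.25, 147.25, 180, 180, 180, 180].

## Interface

Orientations are given as [roll, pitch, yaw] about the fixed x, y, z axes, in that order (R = Rz(yaw) Ry(pitch) Rx(roll)).
In Python, from cell import ctrl gives the robot as it stands. The module is installed in compiled form; this text tells all that it offers.
- The arm moves only by the tool servo_tool, never from a script. Its argument "series" is one flat list of numbers, 5 for each row, row after row: the shift along the tool's x, y, z in cm, then the turn about the tool's x in degrees, then the closure, from 0 (fully open) to 1 (shut). A call has 1 to 20 rows; each row is the pose to reach, as a shift and turn from the pose commanded when the call began, along the tool's axes at that moment; what a row does not reach only later rows make up. A row lasts 1/8 s, in which the tool goes at most 62.5 mm and 10.7 degrees, less where a joint would pass 70% of its speed; a pose out of reach is approached as far as the arm can. A call with a gripper value outside its range is refused whole. The fingers move at their own pace and stop on an object; "grip_force" is the grip in N (left out, the last holds). Time passes only in rows, so rows that repeat a pose let the fingers close. It gives the time, the measured TCP pose, the force and the opening at its end, in the units of the state.
- ctrl.read_state(): the state, without advancing time (a new reading comes with each control period).
- ctrl.capture(name): name is "scene" or "side" or "wrist"; returns (picture, depth): 480x640x3 uint8, blue, green, red; 480x640 float32, m along the optical axis (not along the pixel's ray), 0 where there is no reading.
- ctrl.camera_model(name): a dict with "vertical_fov" (degrees; the focal length in pixels is half the picture's height over the tangent of half this angle, whatever the lens; pixels are square), "cx", "cy" (the principal point, pixels), "k1" (the pictures are not rectified: a ray, as slopes to the right and down, at radius r is drawn at 1 + k1 r^2 times it, then the intrinsics apply), "eye" and "rotation" of the camera in the world; the wrist camera has in their place "tool_from_camera" (4x4, takes a point from camera to tool coordinates, whose origin is the TCP and whose axes are the tool frame's). Camera axes: x right, y up, looking along -z (the intrinsics and any distortion apply to the point x, -y, -z); pixel columns grow to the right and rows downward; lengths in m; the calibration is good to about 2 mm. A picture is of the moment at which its call begins: read the wrist's pose just before it. camera_model takes no time and is no camera call.
- ctrl.finish_job(): hands the job in, once; it reports no verdict.
The state is a dict: "clock": time; "joints": joint angles; "qd": joint speeds; "tau": joint torques, N m; "eef_pos": TCP position; "orientation": TCP orientation; "wrist_force": force on the tool from outside, world axes, zero at the start; "moment": the same for the moment, N m; "opening": finger opening in m.
Only numpy, scipy, OpenCV 4.12 (cv2) and the standard library are available. Lean on these libraries where they do the work, as an engineer would, in place of code of your own. Each camera call takes 0.05 s, during which the arm holds its last target.

## Working session

There is one attempt and no reset: what is moved stays moved. The work goes in short steps, Python scripts to look and compute and a tool call to move; the robot and the scene stay as the last step left them, time stands still between calls to the robot, and variables do not carry over. Pictures are saved under pics/ and viewed, and the job is handed in when it is done.

Besides the shell and the picture viewer there is one more tool, called after "Request:" by a JSON object that holds its "fn" and its "kwargs", one argument or row to a line. servo_tool: Moves the arm, as the interface text tells. Its arguments: {"type":"object","properties":{"series":{"type":"array"},"grip_force":{"type":"number"}},"required":["series"]}

```bash
ls; mkdir -p pics
cat > h.py <<'E'
import numpy as np, cv2
from cell import ctrl
from scipy.spatial.transform import Rotation as Rn
E
python3 - <<'E'
from h import *
print(ctrl.read_state())
for n in ["scene","side","wrist"]:
    im,d=ctrl.capture(n); cv2.imwrite(f"pics/{n}0.png",im); np.save(f"{n}0.npy",d); print(n,ctrl.camera_model(n))
E
```

```text
pics
{'clock': 0.0, 'joints': array([ 7.23932842e+01,  1.76203936e+01,  8.63839740e+01, -1.62087438e-03,
        7.61095830e+01, -4.21189646e+00]), 'qd': array([ 0.03167829, -0.1223329 , -0.08488232, -0.06877995,  0.06128531,
        0.0142268 ]), 'tau': array([-2.68914133e-03, -4.57541585e+01, -2.51915717e+01, -6.08733753e-04,
        1.32019236e-02,  2.96078468e-06]), 'eef_pos': array([0.13303896, 0.55870108, 0.23839911]), 'orientation': array([ 176.57882598,   89.88603858, -106.8156027 ]), 'wrist_force': array([0.07604437, 0.23214823, 0.76681955]), 'moment': array([ 0.02294348, -0.03268396, -0.04003763]), 'opening': 0.08534862464684743}
scene {'vertical_fov': 57.347815003306664, 'cx': 315.9899634462658, 'cy': 239.9816476484223, 'k1': -0.004469464147263081, 'eye': array([ 1.06190429, -0.19113324,  0.79824999]), 'rotation': array([40.56078778,  1.05377923, 69.44098804])}
side {'vertical_fov': 48.50547704491861, 'cx': 314.51646451549476, 'cy': 243.45585762730445, 'k1': -0.004607907940417992, 'eye': array([-0.10134858, -0.6434765 ,  0.74180256]), 'rotation': array([ 57.21769034,  -0.26478568, -44.77414692])}
wrist {'vertical_fov': 69.0308912801733, 'cx': 318.09174753190916, 'cy': 239.0983342727302, 'k1': -0.052254429398402594, 'tool_from_camera': array([[ 6.44660620e-04,  3.18781595e-01, -9.47827980e-01,
        -1.32895789e-01],
       [ 8.04741640e-04,  9.47827704e-01,  3.18782049e-01,
         8.20884320e-02],
       [ 9.99999468e-01, -9.68262876e-04,  3.54490372e-04,
        -4.14702048e-05],
       [ 0.00000000e+00,  0.00000000e+00,  0.00000000e+00,
         1.00000000e+00]])}
```

View pics/scene0.png

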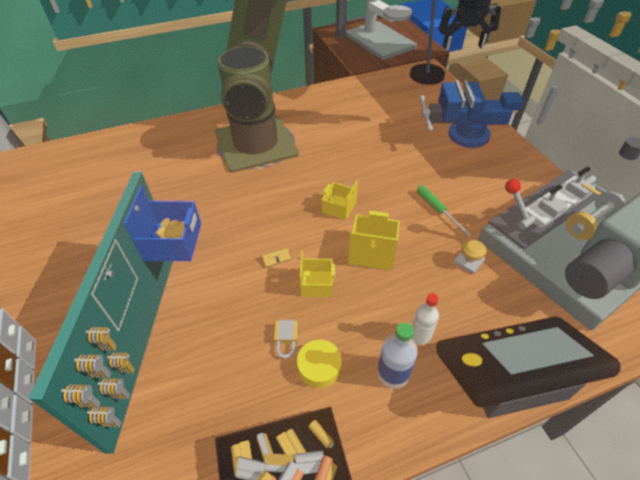

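View pics/side0.png

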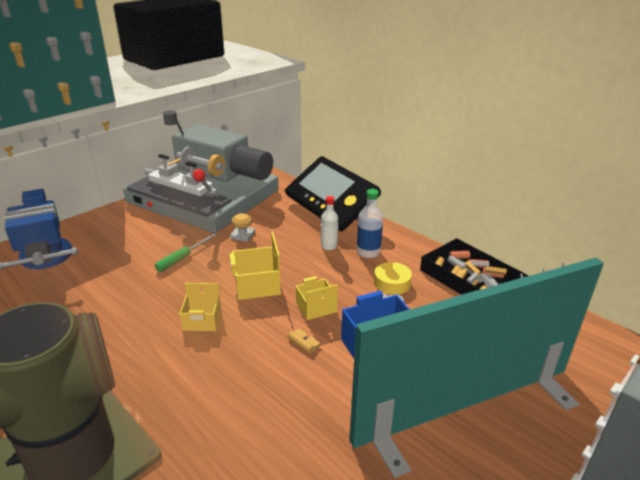

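View pics/wrist0.png

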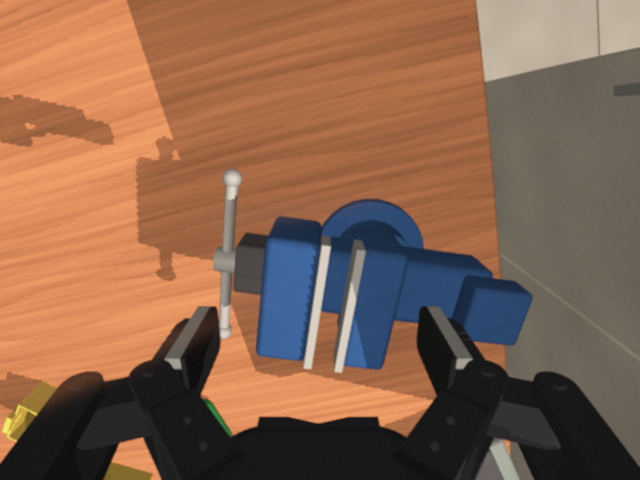

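```bash
cat >> h.py <<'E'
def cam(n, st=None):
    m=ctrl.camera_model(n); f=240/np.tan(np.radians(m['vertical_fov']/2))
    if n=='wrist':
        T=m['tool_from_camera']; Rt=Rn.from_euler('xyz',st['orientation'],degrees=True).as_matrix()
        R=Rt@T[:3,:3]; e=np.array(st['eef_pos'])+Rt@T[:3,3]
    else: R=Rn.from_euler('xyz',m['rotation'],degrees=True).as_matrix(); e=m['eye']
    return dict(R=R,e=e,K=np.array([[f,0,m['cx']],[0,f,m['cy']],[0,0,1.]]),dist=np.array([m['k1'],0,0,0,0.]))
def rays(c,uv):
    p=cv2.undistortPoints(np.array(uv,float).reshape(-1,1,2),c['K'],c['dist']).reshape(-1,2)
    return np.c_[p[:,0],-p[:,1],-np.ones(len(p))]@c['R'].T   # per unit optical depth
def unproj(c,uv,d): return c['e']+rays(c,uv)*np.array(d).reshape(-1,1)
def onplane(c,uv,n,p0):
    r=rays(c,uv); n=np.array(n,float); return c['e']+r*(((np.array(p0)-c['e'])@n)/(r@n))[:,None]
def proj(c,P):
    q=(np.atleast_2d(P)-c['e'])@c['R']; q=q*[1,-1,-1]
    return cv2.projectPoints(q.reshape(-1,1,3),np.zeros(3),np.zeros(3),c['K'],c['dist'])[0].reshape(-1,2)
def cloud(c,d):
    v,u=np.mgrid[0:480,0:640]; P=unproj(c,np.c_[u.ravel(),v.ravel()],d.ravel()); return P.reshape(480,640,3)
E
python3 - <<'E'
from h import *
for n in ['scene','side']:
    c=cam(n); d=np.load(n+'0.npy'); im=cv2.imread(f'pics/{n}0.png'); P=cloud(c,d)
    print(n,'table', P[240,430] if n=='scene' else P[400,250], (d==0).mean())
    hsv=cv2.cvtColor(im,cv2.COLOR_BGR2HSV)
    m=cv2.inRange(hsv,(25,130,90),(34,255,255))
    k,l,s,ct=cv2.connectedComponentsWithStats(m)
    for i in range(1,k):
        if s[i,4]>150:
            q=P[(l==i)&(d>0)]; print(s[i],ct[i].round(),np.percentile(q,[2,50,98],axis=0).round(3).tolist())
im=cv2.imread('pics/scene0.png')
cv2.imwrite('pics/crop_bin.png',cv2.resize(im[170:310,250:430],None,fx=4,fy=4,interpolation=2))
cv2.imwrite('pics/crop_board.png',cv2.resize(im[210:350,60:200],None,fx=4.2,fy=4.2,interpolation=2))
E
```

```text
scene table [0.51760688 0.28656188 0.00192396] 0.004108072916666667
[351 215  49  26 253] [375. 231.] [[0.434, 0.085, 0.002], [0.513, 0.133, 0.069], [0.56, 0.22, 0.109]]
[300 258  35  29 318] [316. 276.] [[0.496, -0.047, 0.001], [0.532, -0.016, 0.037], [0.576, 0.041, 0.073]]
[ 297  340   42   43 1138] [317. 362.] [[0.683, -0.111, 0.027], [0.725, -0.077, 0.033], [0.759, -0.038, 0.036]]
side table [ 0.27222997 -0.10976831 -0.0015678 ] 0.0037858072916666665
[375 263  36  21 401] [394. 274.] [[0.68, -0.112, 0.029], [0.716, -0.081, 0.032], [0.756, -0.04, 0.035]]
```

View pics/crop_bin.png

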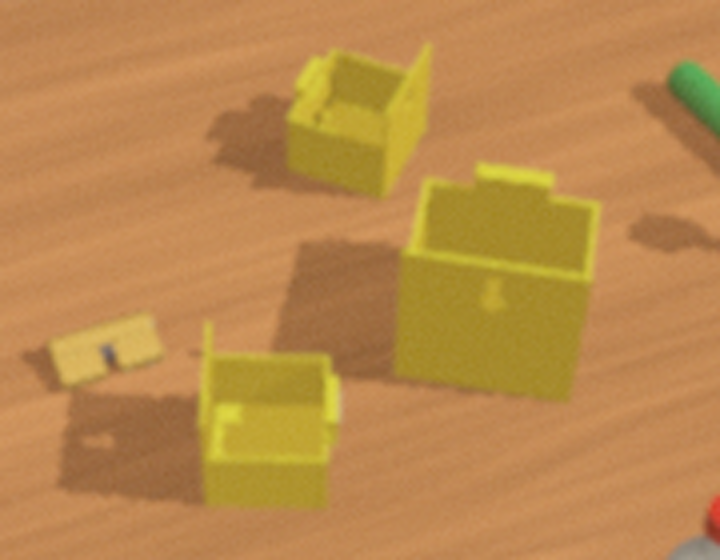

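View pics/crop_board.png

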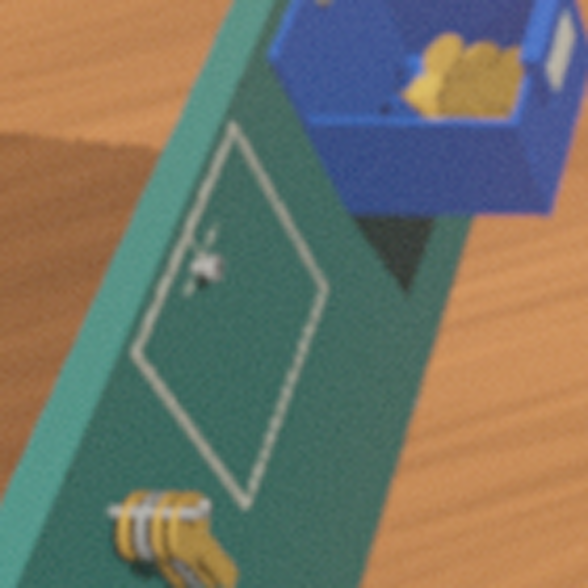

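Run:
```python
from h import *
c=cam('scene'); d=np.load('scene0.npy'); P=cloud(c,d)
Z=[0,0,1]
f=lambda x,y:(250+x/4-.375,170+y/4-.375)
A=onplane(c,[f(403,252),f(596,278)],Z,[0,0,.106]); B=onplane(c,[f(396,375),f(571,400)],Z,[0,0,0]); 
T=onplane(c,[f(478,166),f(553,174)],Z,[0,0,.077])
print('top',A.round(4),np.linalg.norm(A[1]-A[0])); print('bot',B.round(4),np.linalg.norm(B[1]-B[0])); print('tab',T.round(4),np.linalg.norm(T[1]-T[0]))
# plate plane
q=P[242:258,358:388].reshape(-1,3); q=q[np.abs(q[:,2]-.06)<.05]
def plane(q):
    for _ in range(4):
        m=q.mean(0); n=np.linalg.svd(q-m,full_matrices=False)[2][2]; r=(q-m)@n; q=q[abs(r)<2*r.std()+1e-4]
    return m,n,r.std()
print('plate',plane(q))
# board
im=cv2.imread('pics/scene0.png'); hsv=cv2.cvtColor(im,cv2.COLOR_BGR2HSV)
m=cv2.inRange(hsv,(75,60,60),(95,255,130)); m[:,:60]=0;m[:200]=0; m[:,160:]=0;m[350:]=0
m=cv2.erode(m,np.ones((3,3)))
q=P[(m>0)&(d>0)]; q=q[(q[:,2]>.03)&(q[:,2]<.24)]; print(len(q)); M,n,s=plane(q); print('board',M,n,s, np.degrees(np.arctan2(n[1],n[0])))
g=lambda x,y:(60+x/4.2-.38,210+y/4.2-.38)
C=onplane(c,[g(234,124),g(326,288),g(247,507),g(135,352),g(213,228),g(188,293),g(207,265)],n,M); print(C.round(4))
h=[-n[1],n[0],0]
print([np.linalg.norm(C[i]-C[(i+1)%4]).round(4) for i in range(4)])
```

```text
top [[0.51   0.0795 0.106 ]
 [0.563  0.1652 0.106 ]] 0.10076968421052135
bot [[0.5101 0.0798 0.    ]
 [0.5624 0.1646 0.    ]] 0.09951796998355975
tab [[0.4423 0.1568 0.077 ]
 [0.4637 0.1937 0.077 ]] 0.042617972169470233
plate (array([0.53743638, 0.12193054, 0.06145658]), array([-0.84268767,  0.53833288,  0.00867127]), np.float64(0.0009616605006932159))
4323
board [ 0.54323403 -0.3726003   0.14801067] [-3.83410630e-01 -9.23577866e-01 -4.63274239e-04] 0.0005570717039312576 -112.54510817227522
[[ 0.4861 -0.3489  0.2417]
 [ 0.4862 -0.3489  0.1286]
 [ 0.5876 -0.391   0.1278]
 [ 0.5872 -0.3909  0.2414]
 [ 0.5244 -0.3648  0.2269]
 [ 0.5523 -0.3764  0.2253]
 [ 0.537  -0.37    0.2208]]
[np.float64(0.1131), np.float64(0.1098), np.float64(0.1136), np.float64(0.1094)]
```

Run:
```python
from h import *
im=cv2.imread('pics/scene0.png'); 
cv2.imwrite('pics/crop_s.png',cv2.resize(im[255:290,90:130],None,fx=16,fy=16,interpolation=cv2.INTER_CUBIC))
c=cam('scene')
n=np.array([-.3827,-.9239,0]); y=np.array([.9239,-.3827,0]); mk=np.array([.5369,-.3699,.225])
# predicted pixels of cross & screw head front for zero offset
print(proj(c,np.array([mk,mk-.009*n,mk-.009*n+.005*y,mk-.009*n-.005*y,mk-.009*n+[0,0,.005],mk-.009*n-[0,0,.005]])).round(2))
```

```text
[[108.03 271.16]
 [113.41 271.25]
 [112.39 273.72]
 [114.43 268.8 ]
 [112.28 269.42]
 [114.53 273.06]]
```

View pics/crop_s.png

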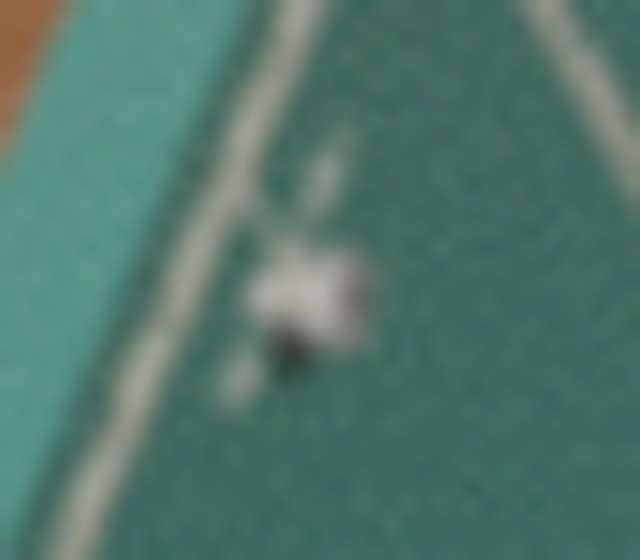

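```bash
cat >> h.py <<'E'
def psi(st):
    z=Rn.from_euler('xyz',st['orientation'],degrees=True).as_matrix()[:,2]; return np.degrees(np.arctan2(z[1],z[0]))
def go(p,ps,st=None):
    st=st or ctrl.read_state(); R=Rn.from_euler('xyz',st['orientation'],degrees=True).as_matrix()
    s=R.T@(np.array(p)-st['eef_pos'])*100; t=-(ps-psi(st)); t=(t+180)%360-180
    print('clock',round(st['clock'],2),'tcp',st['eef_pos'].round(4),'psi',psi(st).round(2),'tilt',np.degrees(np.arccos(-R[2,0])).round(2),'j6',st['joints'][5].round(1),'shift cm',s.round(2),'turn',t.round(1))
E
python3 - <<'E'
from h import *
go([.49,.16,.26],-32); 
n=np.array([-.3827,-.9239,0]);mk=np.array([.5369,-.3699,.225])
go(mk-n*.075+[0,0,.05],-22.5)
E
```

```text
clock 0.15 tcp [0.1331 0.5589 0.2386] psi 76.6 tilt 0.09 j6 -4.2 shift cm [ -2.1  -43.96 -30.53] turn 108.6
clock 0.15 tcp [0.1331 0.5589 0.2386] psi 76.6 tilt 0.09 j6 -4.2 shift cm [ -3.53 -61.99 -73.59] turn 99.1
```

Request:
{"fn": "servo_tool", "kwargs": {
  "series": [-2,-44,-30.5,60,0.3,-2,-44,-30.5,60,0.3,-2,-44,-30.5,60,0.3,-2,-44,-30.5,99,0.3,-2,-44,-30.5,99,0.3,-2,-44,-30.5,99,0.3,-2,-44,-30.5,99,0.3,-2,-44,-30.5,99,0.3,-2,-44,-30.5,99,0.3,-3.5,-62,-73.6,99,0,-3.5,-62,-73.6,99,0,-3.5,-62,-73.6,99,0,-3.5,-62,-73.6,99,0,-3.5,-62,-73.6,99,0,-3.5,-62,-73.6,99,0,-3.5,-62,-73.6,99,0,-3.5,-62,-73.6,99,0,-3.5,-62,-73.6,99,0,-3.5,-62,-73.6,99,0,-3.5,-62,-73.6,99,0]
}}

```text
clock: 2.65
eef_pos: [0.5656, -0.2987, 0.2743]
orientation: [146.5, 90.0, 124.2]
wrist_force: [0.6, -0.3, 0.6]
opening: 0.0855
```

Run:
```python
from h import *
import pickle
st=ctrl.read_state(); im,d=ctrl.capture('wrist'); pickle.dump((st,im,d),open('w1.pkl','wb')); cv2.imwrite('pics/w1.png',im)
n=np.array([-.3827,-.9239,0]);mk=np.array([.5369,-.3699,.225])
go(mk-n*.075+[0,0,.05],-22.5); print(st['qd'].round(2),st['wrist_force'])
```

```text
clock 2.7 tcp [ 0.5658 -0.2988  0.2744] psi -22.3 tilt 0.02 j6 -9.3 shift cm [-0.06 -0.18  0.06] turn 0.2
[ 0.21 -0.2  -0.21 -0.07 -0.07 -0.12] [ 0.639494   -0.29372334  0.63136945]
```

View pics/w1.png

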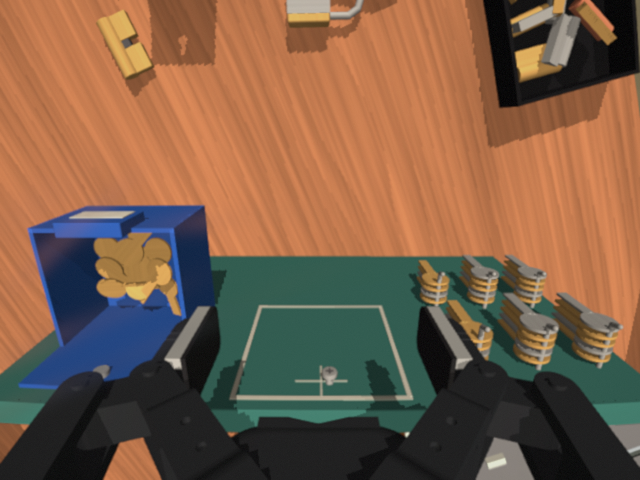

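Run:
```python
from h import *
import pickle
st,im,d=pickle.load(open('w1.pkl','rb')); c=cam('wrist',st)
cv2.imwrite('pics/w1c.png',cv2.resize(im[355:405,285:360],None,fx=10,fy=10,interpolation=cv2.INTER_CUBIC))
P=cloud(c,d); q=P[315:360,255:375].reshape(-1,3)
m=q.mean(0); n=np.linalg.svd(q-m,full_matrices=False)[2][2]; n*=-np.sign(n[1]); print('n',n,np.degrees(np.arctan2(n[1],n[0])), ((q-m)@n).std())
print('depth head',d[368:382,324:336].round(4)[::3,::3])
uv=[(260,306),(381,307),(411,398.5),(234,399)]
C=onplane(c,uv,n,m); print(C.round(4),[np.linalg.norm(C[i]-C[(i+1)%4]).round(4) for i in range(4)])
print('board scene plane offset', (np.array([.5369,-.3699,.2])-m)@n)
```

```text
n [-0.36131484 -0.88171572  0.30336278] -112.28313614899201 0.007451603628632924
depth head [[0.2379 0.2243 0.2237 0.2228]
 [0.2222 0.2196 0.2213 0.2213]
 [0.2183 0.2187 0.2193 0.2196]
 [0.2184 0.2176 0.2169 0.217 ]
 [0.2246 0.2214 0.221  0.2251]]
[[ 0.4642 -0.3768  0.0669]
 [ 0.5876 -0.4258  0.0715]
 [ 0.5905 -0.3575  0.2734]
 [ 0.511  -0.3247  0.2739]] [np.float64(0.1329), np.float64(0.2131), np.float64(0.086), np.float64(0.2186)]
board scene plane offset 0.008048183719204636
```

View pics/w1c.png

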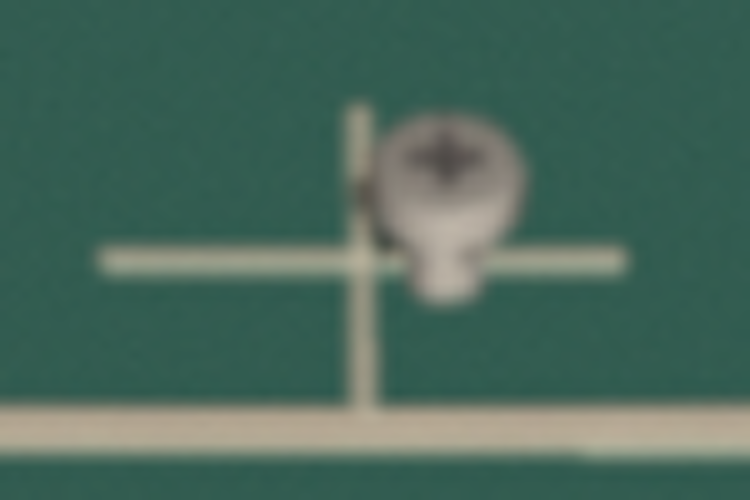

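Run:
```python
from h import *
import pickle
st,im,d=pickle.load(open('w1.pkl','rb')); c=cam('wrist',st)
P=cloud(c,d); n=np.array([-.3827,-.9239,0])
for v in range(270,400,15): print(v,P[v,300].round(4),(P[v,280:370]@n).round(4)[::12])
def f(off,a):
    n=np.array([np.cos(np.radians(a)),np.sin(np.radians(a)),0]); p0=n*off; y=np.array([-n[1],n[0],0])
    fx=lambda x,y:(285+x/10-.45,355+y/10-.45)
    C=onplane(c,[(260,306),(381,307),(411,398.5),(234,399),fx(362,261)],n,p0)
    H=onplane(c,[fx(445,158),fx(445,112),fx(375,180),fx(525,180)],n,p0-n*.009)
    S=onplane(c,[fx(445,307),fx(412,285),fx(480,285)],n,p0)
    fm=lambda Q:np.c_[Q@y,Q[:,2]]-[C[4]@y,C[4][2]]
    print(off,a,'cross',C[4].round(4),'out',fm(C[:4]).round(4).tolist(),'head c,top?,l,r',fm(H).round(4).tolist(),'shank',fm(S).round(4).tolist())
n0=np.array([np.cos(np.radians(-112.5)),np.sin(np.radians(-112.5)),0])
print(np.array([.5369,-.3699,0])@n0)
for off in (.134,.136,.138): f(off,-112.5)
f(.136,-112)
```

```text
270 [ 0.5171 -0.3627  0.0435] [0.1366 0.1373 0.1373 0.1373 0.137  0.1373 0.1366 0.1372]
285 [ 0.5192 -0.3628  0.0831] [ 0.1368  0.1378  0.1367  0.1372  0.1376  0.1369 -0.0225  0.1373]
300 [ 0.5207 -0.3634  0.115 ] [0.1361 0.1358 0.1365 0.1376 0.1365 0.1358 0.1359 0.1364]
315 [ 0.5219 -0.364   0.1417] [0.1368 0.1368 0.1366 0.1358 0.137  0.1372 0.1369 0.1368]
330 [ 0.5228 -0.3647  0.1644] [0.1367 0.1369 0.1362 0.1363 0.1365 0.136  0.1365 0.1361]
345 [ 0.5238 -0.3649  0.1848] [0.1364 0.1372 0.1368 0.1364 0.1362 0.1371 0.1361 0.1367]
360 [ 0.5244 -0.3656  0.202 ] [0.1372 0.1364 0.1376 0.1361 0.1367 0.1364 0.1368 0.1362]
375 [ 0.5258 -0.3646  0.2192] [0.137  0.1357 0.1354 0.1372 0.1277 0.136  0.1366 0.136 ]
390 [ 0.526  -0.3657  0.232 ] [0.1365 0.1366 0.1353 0.1363 0.1364 0.1371 0.1361 0.1364]
0.13628030423910828
0.134 -112.5 cross [ 0.539  -0.3683  0.2264] out [[-0.0538, -0.0952], [0.0544, -0.0943], [0.0541, 0.0156], [-0.052, 0.0165]] head c,top?,l,r [[0.0051, 0.0011], [0.0053, -0.0033], [0.0007, 0.0031], [0.0101, 0.0031]] shank [[0.0052, 0.0041], [0.0032, 0.0022], [0.0075, 0.0022]]
0.136 -112.5 cross [ 0.5383 -0.3702  0.2241] out [[-0.0545, -0.0964], [0.0551, -0.0955], [0.0548, 0.0158], [-0.0526, 0.0167]] head c,top?,l,r [[0.0052, 0.0009], [0.0053, -0.0035], [0.0007, 0.003], [0.0102, 0.003]] shank [[0.0053, 0.0042], [0.0032, 0.0022], [0.0076, 0.0022]]
0.138 -112.5 cross [ 0.5375 -0.372   0.2218] out [[-0.0552, -0.0977], [0.0558, -0.0967], [0.0555, 0.016], [-0.0533, 0.0169]] head c,top?,l,r [[0.0053, 0.0008], [0.0054, -0.0037], [0.0008, 0.0029], [0.0103, 0.0029]] shank [[0.0053, 0.0042], [0.0032, 0.0022], [0.0077, 0.0022]]
0.136 -112 cross [ 0.5403 -0.365   0.2305] out [[-0.0528, -0.0939], [0.053, -0.0913], [0.0527, 0.0158], [-0.0509, 0.0157]] head c,top?,l,r [[0.0051, 0.0014], [0.0052, -0.0029], [0.0008, 0.0033], [0.0099, 0.0034]] shank [[0.0051, 0.0041], [0.0031, 0.0022], [0.0073, 0.0022]]
```

Run:
```python
from h import *
go([.4543,.1738,.26],-32);go([.4543,.1738,.17],-32)
```

```text
clock 2.7 tcp [ 0.5658 -0.2988  0.2744] psi -22.3 tilt 0.02 j6 -9.3 shift cm [  1.47  39.49 -28.25] turn 9.7
clock 2.7 tcp [ 0.5658 -0.2988  0.2744] psi -22.3 tilt 0.02 j6 -9.3 shift cm [ 10.47  39.49 -28.24] turn 9.7
```

Request:
{"fn": "servo_tool", "kwargs": {
  "series": [1.4,39.5,-28.2,9.7,0,1.4,39.5,-28.2,9.7,0,1.4,39.5,-28.2,9.7,0,1.4,39.5,-28.2,9.7,0,1.4,39.5,-28.2,9.7,0,1.4,39.5,-28.2,9.7,0,6,39.5,-28.2,9.7,0,10.4,39.5,-28.2,9.7,0,10.4,39.5,-28.2,9.7,0,10.4,39.5,-28.2,9.7,0,10.4,39.5,-28.2,9.7,0,10.4,39.5,-28.2,9.7,0]
}}

```text
clock: 4.2
eef_pos: [0.4568, 0.172, 0.1717]
orientation: [42.7, 89.8, 10.6]
wrist_force: [-0.8, 0.1, 0.3]
opening: 0.0853
```

Run:
```python
from h import *
import pickle
st=ctrl.read_state(); im,d=ctrl.capture('wrist'); pickle.dump((st,im,d),open('w2.pkl','wb')); cv2.imwrite('pics/w2.png',im)
go([.4543,.1738,.17],-32)
```

```text
clock 4.25 tcp [0.4567 0.1719 0.1715] psi -32.16 tilt 0.15 j6 47.8 shift cm [ 0.15  0.03 -0.31] turn -0.2
```

View pics/w2.png

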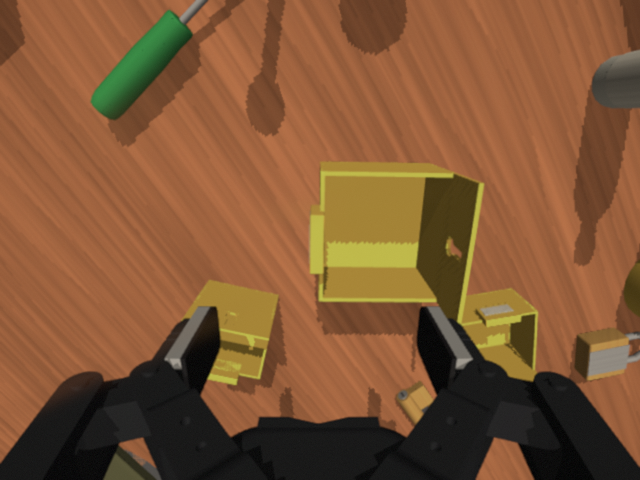

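Run:
```python
from h import *
import pickle
st,im,d=pickle.load(open('w2.pkl','rb')); c=cam('wrist',st)
cv2.imwrite('pics/w2c.png',cv2.resize(im[150:330,290:490],None,fx=4,fy=4,interpolation=cv2.INTER_CUBIC))
P=cloud(c,d)
hsv=cv2.cvtColor(im,cv2.COLOR_BGR2HSV); m=cv2.inRange(hsv,(24,120,60),(35,255,255))
Rt=Rn.from_euler('xyz',st['orientation'],degrees=True).as_matrix()
def box(mask,zl,zh):
    q=P[mask&(m>0)&(d>0)&(P[...,2]>zl)&(P[...,2]<zh)]; t=(q-st['eef_pos'])@Rt; print(len(q),'tool pct',np.percentile(t,[1,50,99],axis=0).round(4).tolist(),q.mean(0).round(4))
u=np.arange(640)[None].repeat(480,0); v=np.arange(480)[:,None].repeat(640,1)
box((u>300)&(u<330)&(v>195)&(v<285),.072,.082)
box((u>190)&(u<280)&(v>270)&(v<390),.01,.1)
box((u>440)&(u<490)&(v>170)&(v<320),.099,.112)
```

```text
818 tool pct [[0.0946, -0.0205, -0.0057], [0.0963, 0.0012, -0.0013], [0.0979, 0.0216, 0.0036]] [0.4568 0.1735 0.0754]
654 tool pct [[0.0988, -0.1406, -0.0974], [0.1212, -0.1325, -0.0761], [0.142, -0.0696, -0.0406]] [0.3321 0.1103 0.0497]
785 tool pct [[0.0661, -0.0404, 0.0923], [0.0676, 0.0077, 0.0942], [0.0696, 0.0483, 0.0963]] [0.5401 0.1271 0.1042]
```

View pics/w2c.png

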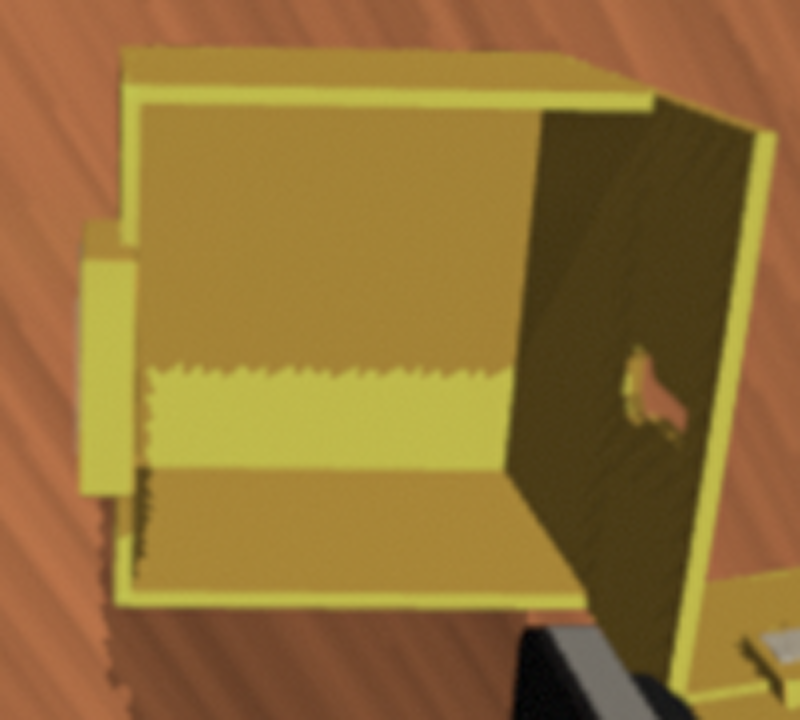

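Run:
```python
from h import *
import pickle
st,im,d=pickle.load(open('w2.pkl','rb')); c=cam('wrist',st)
Rt=Rn.from_euler('xyz',st['orientation'],degrees=True).as_matrix()
f=lambda x,y:(290+x/4-.375,150+y/4-.375)
def g(uv,z):
    Q=onplane(c,uv,[0,0,1],[0,0,z]); t=(Q-st['eef_pos'])@Rt; return Q,t
Q,t=g([f(82,261),f(136,261),f(133,494),f(80,494)],.0755); print(t.round(4),Q.mean(0).round(4),t.mean(0).round(4))
Q,t=g([f(776,133),f(690,690)],.1045); print('plate rear',t.round(4))
Q,t=g([f(124,86),f(655,95),f(588,606),f(115,606)],.0635); print('rim',t.round(4), [np.linalg.norm(t[i]-t[(i+1)%4]).round(4) for i in range(4)])
for i,j in((0,1),(3,2)): e=Q[j]-Q[i]; print(np.degrees(np.arctan2(e[1],e[0])))
e=Q[0]-Q[3]; print(np.degrees(np.arctan2(e[1],e[0]))-90)
```

```text
[[ 0.0962  0.0221 -0.0053]
 [ 0.0962  0.0221  0.0038]
 [ 0.0962 -0.021   0.0035]
 [ 0.0961 -0.021  -0.006 ]] [0.4566 0.173  0.0755] [ 0.0962  0.0006 -0.001 ]
plate rear [[ 0.0675  0.0491  0.0964]
 [ 0.0673 -0.0439  0.0962]]
rim [[ 0.1083  0.0499  0.0018]
 [ 0.1085  0.0488  0.0938]
 [ 0.1083 -0.0505  0.0929]
 [ 0.1081 -0.0501  0.0003]] [np.float64(0.092), np.float64(0.0992), np.float64(0.0925), np.float64(0.1)]
-32.84523276348841
-32.36897318347101
-32.968498676058616
```

Request:
{"fn": "servo_tool", "kwargs": {
  "series": [4,0,-0.1,0.4,0,8,0,-0.1,0.4,0,11.7,0,-0.1,0.4,0,11.7,0,-0.1,0.4,0,11.7,0,-0.1,0.4,0,11.7,0,-0.1,0.4,0.5,11.7,0,-0.1,0.4,0.8,11.7,0,-0.1,0.4,1,11.7,0,-0.1,0.4,1,11.7,0,-0.1,0.4,1,11.7,0,-0.1,0.4,1,11.7,0,-0.1,0.4,1],
  "grip_force": 80
}}

```text
clock: 5.75
eef_pos: [0.4555, 0.1729, 0.0538]
orientation: [32.8, 89.9, 0.4]
wrist_force: [-0.0, -0.4, 4.4]
opening: 0.0087
```

Run:
```python
from h import *
st=ctrl.read_state(); print(st['opening'],st['wrist_force'],st['moment'])
go([.4543,.1738,.23],-32)
im,d=ctrl.capture('side'); cv2.imwrite('pics/s2.png',im[150:400,100:430])
```

```text
0.008670868034079486 [-0.03380854 -0.37010651  4.40869349] [-0.25477329 -0.03850018  0.0908546 ]
clock 5.75 tcp [0.4555 0.1729 0.0538] psi -32.47 tilt 0.09 j6 48.3 shift cm [-17.62   0.02  -0.13] turn -0.5
```

View pics/s2.png

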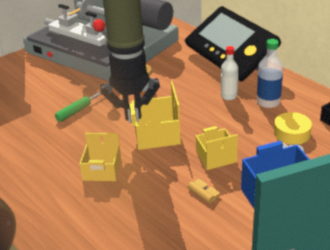

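```bash
cat >> h.py <<'E'
NB=np.array([np.cos(np.radians(-112.5)),np.sin(np.radians(-112.5)),0]); YB=np.array([-NB[1],NB[0],0])
OFF,S0,Z0=.1363,.6388,.225   # board face, cross lateral, cross height
def W(x,y,z): return NB*(OFF+x)+YB*(S0+y)+np.array([0,0,Z0+z])  # mark->world
def inmark(p): p=np.array(p); return np.array([p@NB-OFF,p@YB-S0,p[2]-Z0])
E
python3 - <<'E'
from h import *
go(W(-.097-.06,.0053-.0006,.030),-112.5)
E
```

```text
clock 5.8 tcp [0.4555 0.1729 0.0538] psi -32.47 tilt 0.08 j6 48.3 shift cm [-20.1  -25.85  33.9 ] turn 80.0
```

Request:
{"fn": "servo_tool", "kwargs": {
  "series": [-3,0,0,0,1,-8,0,0,0,1,-14,0,0,0,1,-20,0,0,0,1,-20,-3,4,9,1,-20,-7,9,18,1,-20,-11,14,27,1,-20,-15,19,36,1,-20,-19,24,45,1,-20,-22,28,54,1,-20,-24,31,63,1,-20,-25.5,33,71,1,-20,-25.8,33.9,77,1,-20,-25.8,33.9,80,1,-20,-25.8,33.9,80,1,-20,-25.8,33.9,80,1,-20,-25.8,33.9,80,1]
}}

```text
clock: 7.92
eef_pos: [0.6019, -0.2264, 0.2531]
orientation: [-104.7, 90.0, 142.9]
wrist_force: [-0.1, -0.3, -3.3]
opening: 0.0089
```

Run:
```python
from h import *
import pickle
st=ctrl.read_state(); print(st['opening'],st['wrist_force'],st['moment'])
go(W(-.097-.06,.0053-.0006,.030),-112.5)
im,d=ctrl.capture('wrist'); pickle.dump((st,im,d),open('w3.pkl','wb')); cv2.imwrite('pics/w3.png',im)
im,d=ctrl.capture('scene'); pickle.dump((st,im,d),open('c3.pkl','wb'));cv2.imwrite('pics/c3.png',cv2.resize(im[130:370,40:360],None,fx=2.4,fy=2.4,interpolation=2))
```

```text
0.008897180168342605 [-0.07998455 -0.28473029 -3.33006373] [ 0.14037533 -0.02143445  0.05551415]
clock 7.92 tcp [ 0.6019 -0.2264  0.2531] psi -112.45 tilt 0.03 j6 88.1 shift cm [-0.19  0.08  0.05] turn 0.1
```

View pics/w3.png

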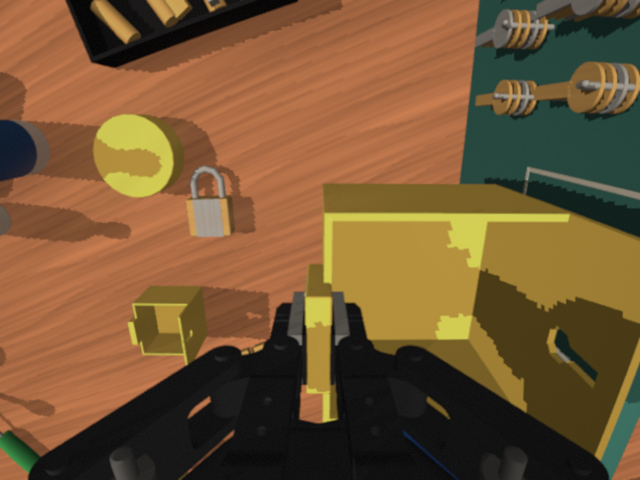

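View pics/c3.png

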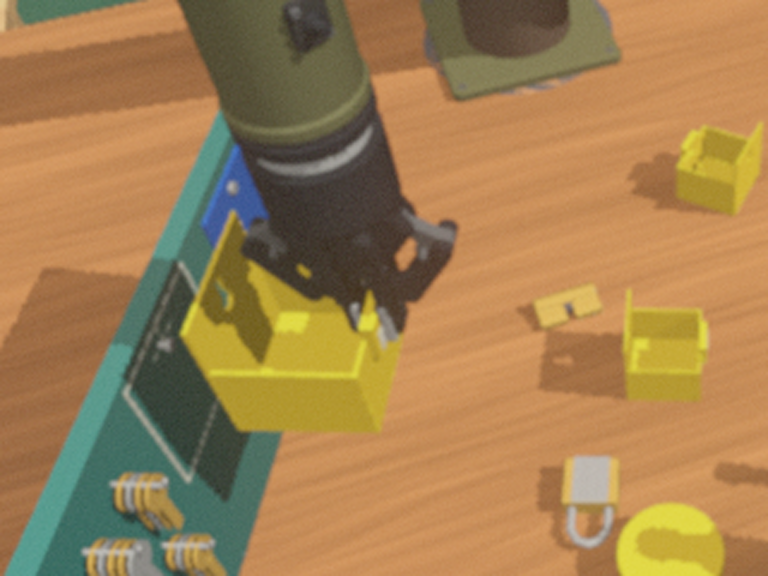

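Run:
```python
from h import *
import pickle
st,im,d=pickle.load(open('w3.pkl','rb'))
cv2.imwrite('pics/w3c.png',cv2.resize(im[180:420,290:640],None,fx=2.28,fy=2.28,interpolation=cv2.INTER_CUBIC))
s0=dict(eef_pos=np.zeros(3),orientation=[0,0,0]); c=cam('wrist',s0); P=cloud(c,d)  # tool frame
for uv in [(330,216),(400,216),(480,216),(555,217)]:
    w=P[uv[1]-1:uv[1]+2,uv[0]-2:uv[0]+3].reshape(-1,3); print(uv,np.median(w,0).round(4))
# left wall outer face top edge; plate inner face points
for uv in [(520,300),(520,350),(560,260),(600,300),(560,400)]: print('plate',uv,P[uv[1],uv[0]].round(4))
for uv in [(318,270),(318,330),(318,380)]: print('tab',uv,P[uv[1],uv[0]].round(4))
```

```text
(330, 216) [-0.0098  0.0497  0.0045]
(400, 216) [-0.0093  0.0496  0.0302]
(480, 216) [-0.0092  0.0496  0.06  ]
(555, 217) [-0.0094  0.0494  0.089 ]
plate (520, 300) [0.0088 0.0046 0.0942]
plate (520, 350) [ 0.0016 -0.0179  0.0947]
plate (560, 260) [-0.01    0.0322  0.0945]
plate (600, 300) [-0.0344  0.0278  0.0932]
plate (560, 400) [-0.0292 -0.0189  0.0945]
tab (318, 270) [0.0031 0.0225 0.0001]
tab (318, 330) [-0.0212  0.0089  0.0001]
tab (318, 380) [-0.0217 -0.0137  0.0002]
```

View pics/w3c.png

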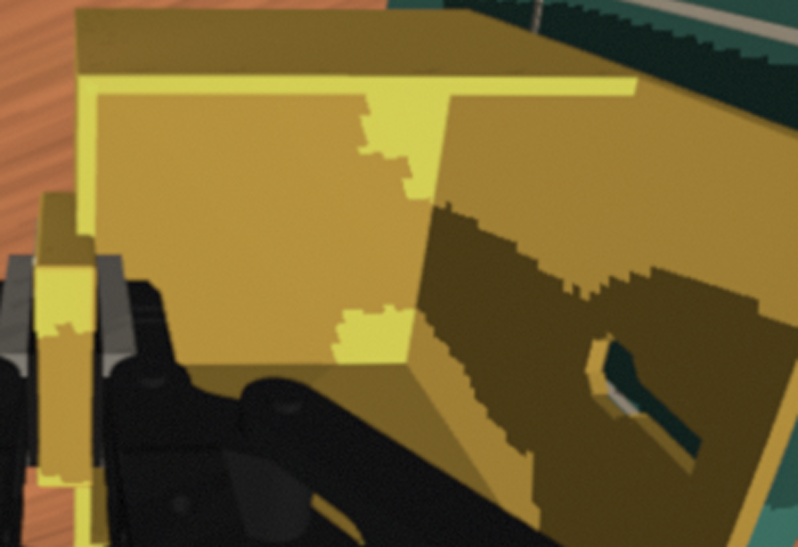

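Run:
```python
from h import *
import pickle
st,im,d=pickle.load(open('w3.pkl','rb'))
s0=dict(eef_pos=np.zeros(3),orientation=[0,0,0]); c=cam('wrist',s0)
crop=cv2.resize(im[310:400,530:620],None,fx=8,fy=8,interpolation=cv2.INTER_CUBIC)
t=np.linspace(0,2*np.pi,60)
f=lambda q:((q-[530,310]+.5)*8-.5)
for zz,col in((.0945,(0,0,255)),(.0975,(255,0,0))):
  for dx,dy,cc in((0.0015,0.0,col),):
    C=np.c_[-.022+dx+.0065*np.cos(t),.0008+dy+.0065*np.sin(t),zz+0*t]
    S=np.array([[-.022,.0008+.00325,zz],[-.040+.0033,.0008+.00325,zz],[-.040-0.,.0008,zz],[-.040+.0033,.0008-.00325,zz],[-.022,.0008-.00325,zz]])+[dx,dy,0]
    for Q in(C,S): cv2.polylines(crop,[f(proj(c,Q)).astype(np.int32)],False,cc,1)
# screw head prediction
cw=cam('wrist',st)
Hd=np.array([W(-.009,.0053+.005*np.cos(a),.0014+.005*np.sin(a)) for a in t])-[0,0,.0013]
cv2.polylines(crop,[f(proj(cw,Hd)).astype(np.int32)],False,(0,255,0),1)
cv2.imwrite('pics/w3k.png',crop)
```

```text
(no output)
```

View pics/w3k.png

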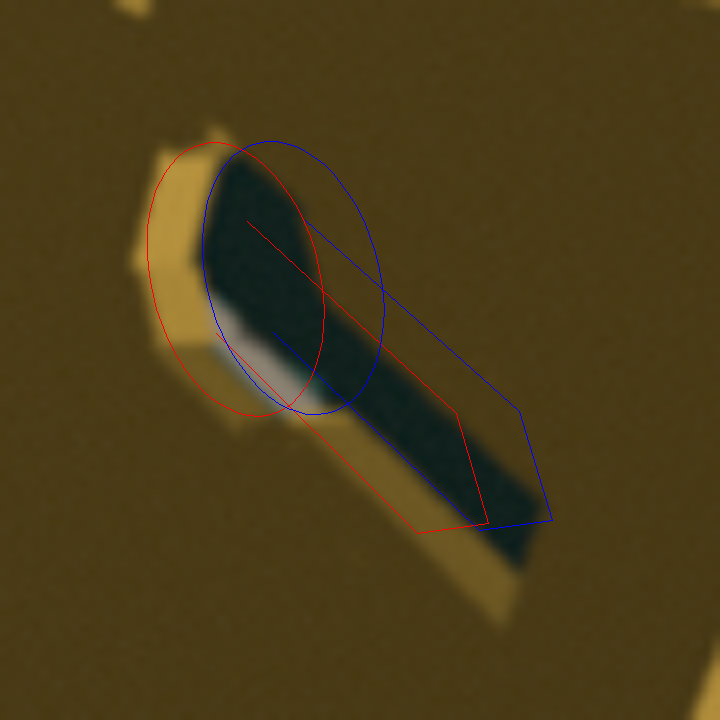

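Run:
```python
from h import *
import pickle
st,im,d=pickle.load(open('w3.pkl','rb'))
cw=cam('wrist',st); print(proj(cw,[W(-.009,.0053,.0001),W(-.0055,.0053,.0001),W(-.009,.0053,.0051)]), inmark(st['eef_pos']),st['eef_pos'])
R=Rn.from_euler('xyz',st['orientation'],degrees=True).as_matrix()
print((W(-.009,.0053,.0014)-st['eef_pos'])@R)
```

```text
[[597.34732399 286.95670611]
 [603.42172524 286.87969816]
 [604.31339627 291.2381995 ]] [-0.15748163  0.00393507  0.0280775 ] [ 0.60191563 -0.22639479  0.2530775 ]
[0.02665456 0.0012428  0.14848682]
```

Run:
```python
from h import *
import pickle
st,im,d=pickle.load(open('w3.pkl','rb'))
cw=cam('wrist',st); P=cloud(cw,d)
for uv in [(559,351),(562,354),(564,356),(567,360)]: print(uv,d[uv[1],uv[0]],inmark(P[uv[1],uv[0]]).round(4),inmark(onplane(cw,[uv],NB,NB*OFF)[0]).round(4),im[uv[1],uv[0]])
```

```text
(559, 351) 0.22079739 [ 0.0003 -0.0535 -0.0248] [ 0.     -0.0532 -0.0244] [ 93 107 114]
(562, 354) 0.2166577 [-0.0005 -0.0528 -0.0206] [ 0.     -0.0532 -0.0212] [105 119 127]
(564, 356) 0.21624027 [ 0.0006 -0.0538 -0.0199] [ 0.     -0.0532 -0.0192] [106 121 128]
(567, 360) 0.21313176 [ 0.0004 -0.0542 -0.0164] [ 0.     -0.0539 -0.016 ] [107 128 140]
```

Request:
{"fn": "servo_tool", "kwargs": {
  "series": [2,0,0,0,1,4.4,0.06,0.8,0,1,4.85,0.06,2,0,1,4.85,0.06,3.4,0,1,4.85,0.06,4.4,0,1,4.85,0.06,4.55,0,1,4.85,0.06,4.55,0,1,4.85,0.06,4.55,0,1]
}}

```text
clock: 9.02
eef_pos: [0.5854, -0.2688, 0.2051]
orientation: [123.3, 90.0, 10.8]
wrist_force: [-1.1, 0.3, -3.6]
opening: 0.0086
```

```bash
cat >> h.py <<'E'
def rep():
    st=ctrl.read_state(); f=st['wrist_force']; print('t',round(st['clock'],2),'tcp in mark mm',(inmark(st['eef_pos'])*1e3).round(2),'psi',psi(st).round(2),'F mark',np.round([f@NB,f@YB,f[2]],2),'M',np.round([st['moment']@NB,st['moment']@YB,st['moment'][2]],2),'open',round(st['opening'],4)); return st
E
python3 - <<'E'
from h import *
import pickle
st=rep()
im,d=ctrl.capture('scene'); pickle.dump((st,im,d),open('c4.pkl','wb'));cv2.imwrite('pics/c4.png',cv2.resize(im[190:350,60:220],None,fx=3.75,fy=3.75,interpolation=2))
im,d=ctrl.capture('wrist'); pickle.dump((st,im,d),open('w4.pkl','wb'));cv2.imwrite('pics/w4.png',cv2.resize(im[240:420,460:640],None,fx=3.3,fy=3.3,interpolation=2))
E
```

```text
t 9.03 tcp in mark mm [-112.02    4.92  -19.92] psi -112.48 F mark [ 0.13 -1.18 -3.57] M [-0.    0.12  0.02] open 0.0086
```

View pics/c4.png

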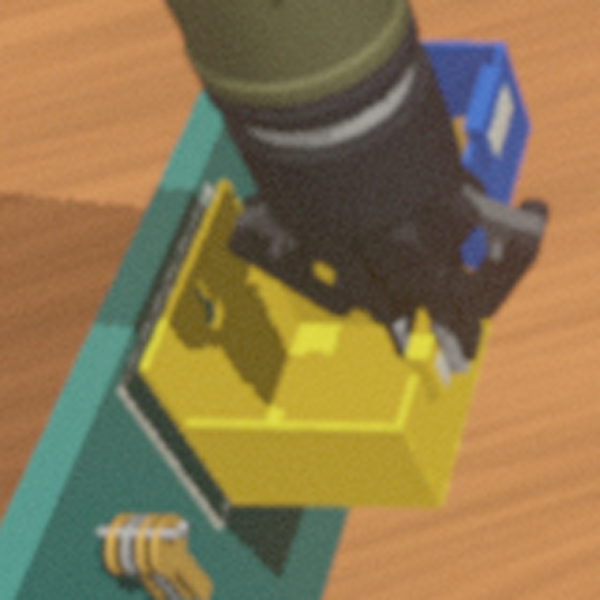

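View pics/w4.png

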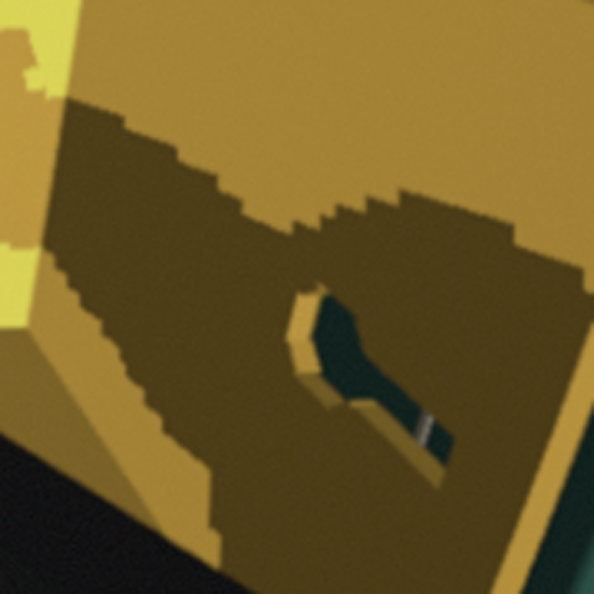

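Request:
{"fn": "servo_tool", "kwargs": {
  "series": [0.06,-0.04,0,0,1,0.06,-0.04,0.2,0,1,0.06,-0.04,0.4,0,1,0.06,-0.04,0.5,0,1,0.06,-0.04,0.6,0,1,0.06,-0.04,0.7,0,1,0.06,-0.04,0.7,0,1,0.06,-0.04,0.7,0,1]
}}

```text
clock: 10.12
eef_pos: [0.5822, -0.2754, 0.2042]
orientation: [-139.0, 90.0, 108.5]
wrist_force: [-0.2, 0.1, -3.6]
opening: 0.0089
```

```bash
python3 -c "
from h import *
rep()"
```

```text
t 10.12 tcp in mark mm [-104.7     4.44  -20.78] psi -112.5 F mark [-0.   -0.27 -3.57] M [ 0.03  0.13 -0.04] open 0.0089
```

Request:
{"fn": "servo_tool", "kwargs": {
  "series": [0,0,0.1,0,1,0,0,0.2,0,1,0,0,0.2,0,1]
}}

```text
clock: 10.5
eef_pos: [0.5814, -0.2773, 0.2042]
orientation: [16.4, 90.0, -96.1]
wrist_force: [1.1, 0.5, -2.9]
opening: 0.0086
```

```bash
python3 -c "
from h import *
rep()"
```

```text
t 10.5 tcp in mark mm [-102.57    4.47  -20.79] psi -112.5 F mark [-0.87  0.84 -2.93] M [-0.01  0.15  0.  ] open 0.0086
```

Request:
{"fn": "servo_tool", "kwargs": {
  "series": [0,0,0.05,0,1,0,0,0.1,0,1,0,0,0.1,0,1]
}}

```text
clock: 10.88
eef_pos: [0.581, -0.2782, 0.2042]
orientation: [67.8, 90.0, -44.7]
wrist_force: [0.6, 0.3, -2.7]
opening: 0.0088
```

```bash
python3 -c "
from h import *
rep()"
```

```text
t 10.88 tcp in mark mm [-101.61    4.49  -20.76] psi -112.5 F mark [-0.52  0.4  -2.68] M [-0.01  0.11 -0.06] open 0.0088
```

Request:
{"fn": "servo_tool", "kwargs": {
  "series": [0,0,0.1,0,1,0,0,0.2,0,1,0,0,0.3,0,1,0,0,0.3,0,1]
}}

```text
clock: 11.38
eef_pos: [0.5798, -0.281, 0.2042]
orientation: [-28.4, 90.0, -140.9]
wrist_force: [-0.4, -0.5, -2.6]
opening: 0.0087
```

Run:
```python
from h import *
import pickle
st=rep()
im,d=ctrl.capture('wrist'); pickle.dump((st,im,d),open('w5.pkl','wb'));cv2.imwrite('pics/w5.png',cv2.resize(im[240:420,460:640],None,fx=3.3,fy=3.3,interpolation=2))
c=cam('wrist',dict(eef_pos=np.zeros(3),orientation=[0,0,0])); P=cloud(c,d)
for uv in [(330,216),(400,216),(480,216),(555,217)]: print(np.median(P[uv[1]-1:uv[1]+2,uv[0]-2:uv[0]+3].reshape(-1,3),0).round(4))
for uv in [(520,300),(520,350),(560,260),(600,300),(560,400)]: print('plate',uv,P[uv[1],uv[0]].round(4))
```

```text
t 11.38 tcp in mark mm [-98.54   4.45 -20.79] psi -112.5 F mark [ 0.61 -0.22 -2.6 ] M [-0.01  0.18 -0.1 ] open 0.0087
[-0.0092  0.0494  0.0045]
[-0.0095  0.0495  0.0303]
[-0.0095  0.0497  0.0598]
[-0.0094  0.0493  0.089 ]
plate (520, 300) [0.0079 0.0051 0.0936]
plate (520, 350) [ 0.0014 -0.0177  0.0946]
plate (560, 260) [-0.0106  0.0325  0.0941]
plate (600, 300) [-0.0326  0.0268  0.0949]
plate (560, 400) [-0.0299 -0.0181  0.0938]
```

View pics/w5.png

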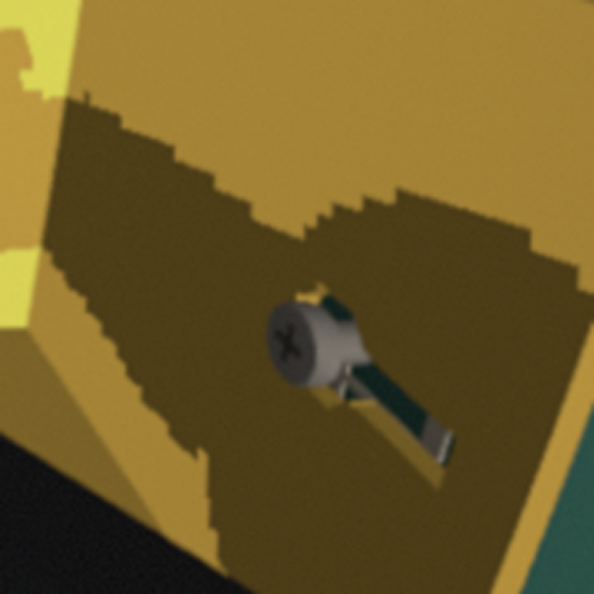

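Request:
{"fn": "servo_tool", "kwargs": {
  "series": [0,0,0.05,0,1,0,0,0.1,0,1,0,0,0.15,0,1,0,0,0.15,0,1]
}}

```text
clock: 11.92
eef_pos: [0.5793, -0.2823, 0.2042]
orientation: [72.3, 90.0, -40.2]
wrist_force: [1.0, 0.2, -2.7]
opening: 0.0089
```

```bash
python3 -c "
from h import *
rep()"
```

```text
t 11.93 tcp in mark mm [-97.14   4.47 -20.81] psi -112.5 F mark [-0.61  0.82 -2.69] M [ 0.02  0.14 -0.01] open 0.0089
```

Request:
{"fn": "servo_tool", "kwargs": {
  "series": [0,0,0.05,0,1,0,0,0.1,0,1,0,0,0.1,0,1]
}}

```text
clock: 12.3
eef_pos: [0.5791, -0.2825, 0.2043]
orientation: [-169.0, 89.9, 78.5]
wrist_force: [0.7, 2.8, -1.6]
opening: 0.0087
```

```bash
python3 -c "
from h import *
rep()"
```

```text
t 12.3 tcp in mark mm [-96.91   4.3  -20.71] psi -112.48 F mark [-2.83 -0.47 -1.55] M [-0.11  0.68  0.1 ] open 0.0087
```

Request:
{"fn": "servo_tool", "kwargs": {
  "series": [0,0,0,0,1,0.15,0,0,0,1,0.3,0,0,0,1,0.45,0,0,0,1,0.6,0,0,0,1,0.75,0,0,0,1,0.9,0,0,0,1,0.9,0,0,0,1]
}}

```text
clock: 13.3
eef_pos: [0.5798, -0.2829, 0.1954]
orientation: [122.8, 89.9, 10.3]
wrist_force: [2.3, 4.3, -1.7]
opening: 0.0087
```

```bash
python3 -c "
from h import *
rep()"
```

```text
t 13.3 tcp in mark mm [-96.84   5.1  -29.57] psi -112.48 F mark [-4.89  0.44 -1.7 ] M [0.13 1.03 0.1 ] open 0.0087
```

Request:
{"fn": "servo_tool", "kwargs": {
  "series": [0.15,0.03,-0.03,0,1,0.3,0.03,-0.03,0,1,0.45,0.03,-0.03,0,1,0.6,0.03,-0.03,0,1,0.75,0.03,-0.03,0,1,0.75,0.03,-0.03,0,1]
}}

```text
clock: 14.05
eef_pos: [0.5798, -0.2829, 0.1877]
orientation: [128.8, 90.0, 16.3]
wrist_force: [2.8, 5.1, -1.5]
opening: 0.0088
```

```bash
python3 -c "
from h import *
rep()"
```

```text
t 14.05 tcp in mark mm [-96.82   5.08 -37.34] psi -112.49 F mark [-5.75  0.67 -1.54] M [0.1  1.01 0.13] open 0.0088
```

Request:
{"fn": "servo_tool", "kwargs": {
  "series": [0.07,0,-0.05,0,1,0.14,0,-0.05,0,1,0.2,0,-0.05,0,1,0.2,0,-0.05,0,1]
}}

```text
clock: 14.55
eef_pos: [0.5797, -0.2828, 0.1857]
orientation: [78.5, 90.0, -34.0]
wrist_force: [1.8, 2.8, -0.7]
opening: 0.0089
```

```bash
python3 -c "
from h import *
rep()"
```

```text
t 14.55 tcp in mark mm [-96.89   4.93 -39.28] psi -112.5 F mark [-3.29  0.62 -0.71] M [0.09 0.76 0.18] open 0.0089
```

Request:
{"fn": "servo_tool", "kwargs": {
  "series": [0.05,0,0,0,1,0.1,0,0,0,1,0.15,0,0,0,1,0.15,0,0,0,1]
}}

```text
clock: 15.05
eef_pos: [0.5798, -0.2826, 0.1851]
orientation: [84.7, 89.9, -27.8]
wrist_force: [1.4, 5.7, 5.1]
opening: 0.009
```

```bash
python3 -c "
from h import *
rep()"
```

```text
t 15.05 tcp in mark mm [-97.05   4.98 -39.92] psi -112.49 F mark [-5.8  -0.87  5.08] M [-0.08  0.68  0.15] open 0.009
```

Run:
```python
from h import *
import pickle
st=rep()
im,d=ctrl.capture('wrist'); pickle.dump((st,im,d),open('w6.pkl','wb'));cv2.imwrite('pics/w6.png',cv2.resize(im[200:420,440:640],None,fx=3,fy=2.7,interpolation=2))
```

```text
t 15.05 tcp in mark mm [-97.05   4.98 -39.92] psi -112.49 F mark [-5.8  -0.87  5.08] M [-0.08  0.68  0.15] open 0.009
```

View pics/w6.png

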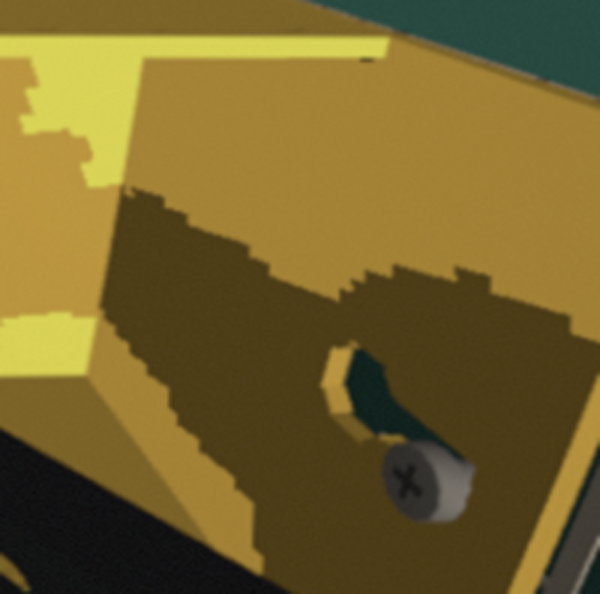

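Request:
{"fn": "servo_tool", "kwargs": {
  "series": [-0.08,0,-0.08,0,1,-0.08,0,-0.08,0,1,-0.08,0,-0.08,0,0.85,-0.08,0,-0.08,0,0.7,-0.08,0,-0.08,0,0.6,-0.08,0,-0.08,0,0.6,-0.08,0,-0.08,0,0.6,-0.08,0,-0.08,0,0.6]
}}

```text
clock: 16.1
eef_pos: [0.5798, -0.2819, 0.185]
orientation: [29.8, 90.0, -82.7]
wrist_force: [-0.3, 0.5, -0.3]
opening: 0.0342
```

Run:
```python
from h import *
st=rep()
im,d=ctrl.capture('wrist'); cv2.imwrite('pics/w7.png',im)
```

```text
t 16.1 tcp in mark mm [-97.76   4.77 -39.98] psi -112.49 F mark [-0.32 -0.46 -0.33] M [-0.01  0.02 -0.03] open 0.0342
```

View pics/w7.png

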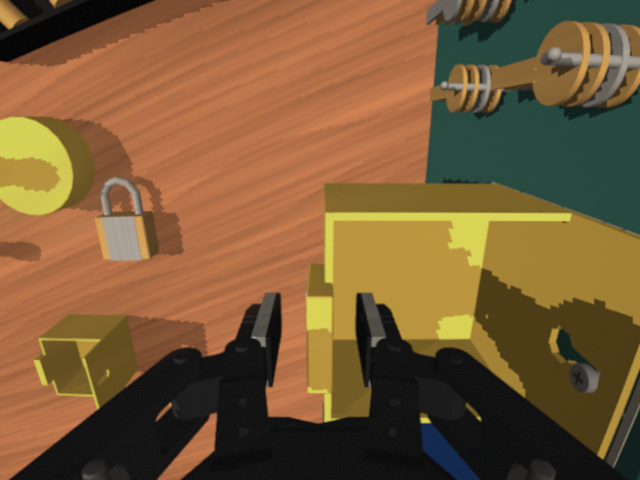

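Released: the bin hangs with the screw head at the slot end (583,377), the fingers clear of the tab (318,300). Now straight up.

Request:
{"fn": "servo_tool", "kwargs": {
  "series": [-1,0,0,0,0.6,-3,0,0,0,0.6,-6,0,0,0,0.6,-10,0,0,0,0.6,-14,0,0,0,0.6,-14,0,-4,0,0.6,-14,0,-9,0,0.6,-14,0,-14,0,0.6,-14,0,-18,0,0.6,-14,0,-18,0,0.6,-14,0,-18,0,0.6,-14,0,-18,0,0.6]
}}

```text
clock: 17.65
eef_pos: [0.6483, -0.1168, 0.3253]
orientation: [32.5, 90.0, -80.1]
wrist_force: [0.1, -0.8, -0.5]
opening: 0.0344
```

Run:
```python
from h import *
import pickle
st=rep()
im,d=ctrl.capture('scene'); c=cam('scene'); P=cloud(c,d)
cv2.imwrite('pics/c8.png',im)
g=im[190:350,60:220]; cv2.imwrite('pics/c8c.png',cv2.resize(g,None,fx=3.75,fy=3.75,interpolation=2)); np.save('c8.npy',d)
a=cv2.imread('pics/scene0.png')
cv2.imwrite('pics/diff.png',cv2.absdiff(a,im))
```

```text
t 17.65 tcp in mark mm [-276.54    4.86  100.28] psi -112.57 F mark [ 0.67  0.36 -0.47] M [-0.01 -0.    0.03] open 0.0344
```

View pics/c8.png

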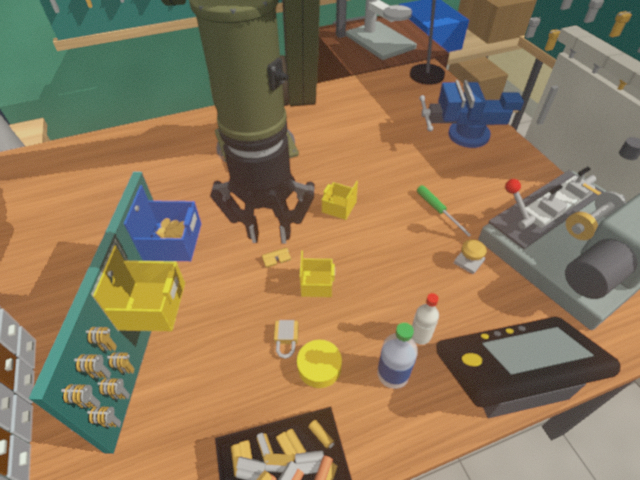

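View pics/c8c.png

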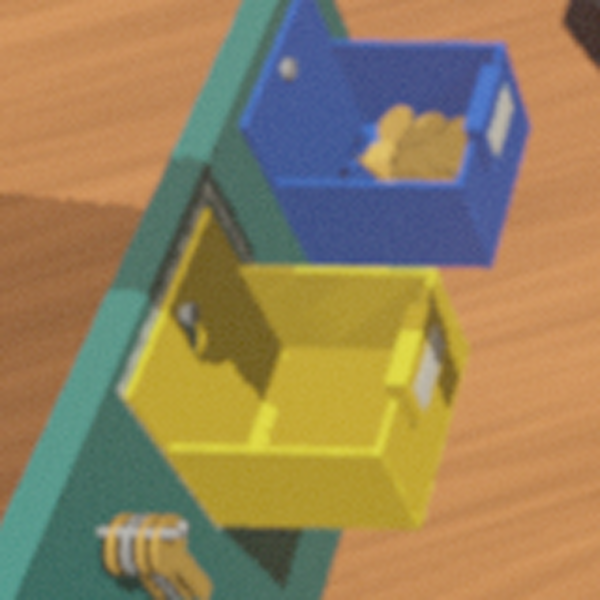

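Run:
```python
from h import *
c=cam('scene'); d=np.load('c8.npy'); P=cloud(c,d)
f=lambda x,y:(60+x/3.75-.37,190+y/3.75-.37)
Q=onplane(c,[f(206,212),f(131,398)],[0,0,1],[0,0,.2375]); print('plate top corners in mark mm',[(inmark(q)*1e3).round(1) for q in Q])
Q=np.array([inmark(P[int(v),int(u)]) for u,v in [f(190,440),f(400,455),f(420,280),f(300,272)]]); print((Q*1e3).round(1),' rim points')
print(ctrl.read_state()['qd'].round(2)); print(ctrl.finish_job())
```

```text
plate top corners in mark mm [array([ -1.1, -44.2,  12.5]), array([-3.2, 54.9, 12.5])]
[[ -3.4  41.5 -38.2]
 [-95.2  42.8 -45. ]
 [-85.4 -42.7 -32.6]
 [-29.8 -42.8 -28.5]]  rim points
[-0.01  0.05  0.04  0.23  0.02  0.04]
the job is handed in; nothing more can be done
None
```

The large yellow bin now hangs on its screw on the teal board. I let it go, moved the arm clear and handed the job in at about 17.7 s of the 72 s allowed.

- **Steps:** I picked the bin up by its tab and put the keyhole over the screw head on the first approach. I pressed lightly on the board and slid the bin down about 19 mm until it stopped, still holding it. Only then did I open the fingers.
- **Forces:** The wrist readings, taken at the end of each move, never passed about 6 N against the board. The reading was about 9 N above hanging weight when the slot reached the screw. The limit is 35 N.
- **Fit:** The wrist picture shows the screw head at the closed end of the slot. From the arm's position, the slot end was about 0 mm from the cross in height and 5 to 6 mm to its +y side, where I had measured the screw (about 5.3 mm across, 1.4 mm up). The back plate was against the board.
- **Other things on the bench:** They look unmoved in the final picture; I compared by eye only.

**Disagreements:**
- The two cameras differed by about 1 mm on where the cross is along the board.
- The wrist camera read heights about 1.3 mm low, which I allowed for.
- The slot stopped about 1 mm lower than I had predicted, still inside the limit.
- The last scene-camera check read the plate's top edge 1 to 3 mm off the board. Contact at the arm put it at about 0 mm, so I take this as camera error.
- The rim depth points from that last picture were too coarse to confirm tilt. The bin looks upright in the picture, but I have no good number for it.

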